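Dock the portafilter under the grinder's sprung bail

ROBOT

A 6-joint arm with a two-finger parallel gripper is mounted at the origin on a cart in front of the work surface, level with it; the furniture and walls round the work are solid. World frame = base frame: x ahead of the robot, y to its left, z up, the work surface at z = 0. Lengths are in m, angles in rad, forces in N, time in s.
With the tool pointing down it reaches from about 0.35 to 0.975 m from the base axis. Payload 7.1 kg.
Tool frame: the origin (TCP) lies midway between the tips of the shut fingers; the grasp point (between the pads) lies 19 mm behind it; z points along the fingers, y is the line along which they close (so a half turn about z gives the same grasp; the last joint's range is limited). The gripper opens to 88 mm and grips with 3 to 60 N. Pads are 20 mm wide; open, the fingers measure 115 mm over their backs; the gripper's body (75 mm by 178 mm) begins 61 mm behind the grasp point.
Start: joints at [-1.184, 0.423, 1.63, -0, 1.089, -0.019], TCP at [0.247, -0.574, 0.223] pointing down, gripper open.
Joint ranges: [-3, 3], [-0.9, 2.11], [0.09, 2.58], [-1.31, 4.45], [0.11, 2.69], [-2.54, 2.54]. Speed limits (rad/s): [2.39, 2.39, 3.01, 3.14, 3.14, 3.14].

INTERFACE

Orientations are given as a unit quaternion [w, x, y, z].
In Python, from station import manip gives the robot as it stands.
- The arm moves only by the tool jog_arm, never from a script. Its argument "commands" is a list of rows, each an object with "offset": the shift along the tool's x, y, z each as a share of 15 cm, from -1 to 1, a list of three; "turn": the turn about the tool's z as a share of 0.08 rad, from -1 to 1. A call has 1 to 12 rows; each row shifts and turns the commanded pose from where the row before left it, along the tool's axes as they then stand; what a row does not reach is not made up. A row lasts 1/12 s, in which the tool goes at most 41.7 mm and 7.16 degrees, less where a joint would pass 70% of its speed; a pose out of reach is approached as far as the arm can. A call with a number of a shift or a turn outside -1 to 1 is refused whole. A call with a gripper value outside its range is refused whole. "claw" is the closure, from 0 (fully open) to 1 (shut), set as the call begins (left out, the last holds). The fingers move at their own pace and stop on an object; "force" is the grip in N (left out, the last holds). Time passes only in rows, so rows that do not move let the fingers close. It gives the time, the measured TCP pose, the force, the opening and the grip force at its end, in the units of the state.
- manip.observe(): the state, without advancing time (a new reading comes with each control period).
- manip.camera(name): name is "scene" or "top" or "wrist"; returns the picture (384x512x3 uint8, red, green, blue); there is no depth.
- manip.camera_model(name): a dict with "intrinsics" (3x3 intrinsics, pixels), "R" (3x3) and "t" (3): a world point X has camera coordinates R X + t; the wrist camera has in their place "mount" (4x4, takes a point from camera to tool coordinates, whose origin is the TCP and whose axes are the flange's). Camera axes: x right, y down, z forward; pixel columns grow to the right and rows downward; lengths in m; the calibration is good to about 2 mm. The wrist camera is an equidistant fisheye: a pixel r from the principal point sees the ray r / f radians off the axis. A picture is of the moment at which its call begins: read the wrist's pose just before it. camera_model takes no time and is no camera call.
- manip.sign_off(): hands the job in; it is judged then, once.
The state is a dict: "time": time; "joints": joint angles; "qvel": joint speeds; "joint_efforts": joint torques, N m; "position": TCP position; "tool_rot": TCP orientation; "contact_force": force on the tool from outside, world axes, zero at the start; "moment": the same for the moment, N m; "grip_width": finger opening in m; "grasp_force": force on a finger pad.
Only numpy, scipy, OpenCV 4.12 (cv2) and the standard library are available. Lean on these libraries where they do the work, as an engineer would, in place of code of your own. Each camera call takes 0.05 s, during which the arm holds its last target. There are 200 camera calls.

TASK

Take the bottomless portafilter from the tamping mat and dock it hands-free in the grinder that has the orange bail: lay its rim on the two prongs of the fork and slide it in, so that the rim pushes the sprung bail back and passes beneath it, until it is fully home against the root of the fork. Then let go, so that the bail bears down on the rim and holds the portafilter level, its handle straight out. The height of the fork is not known exactly, so feel for it gently, jam and force nothing, and leave the tamper, jug and jar where they are.

Things in the scene. Friction and masses are not known exactly. Their poses are not given: they have to be found in the camera images.
- shot_grinder: Fixed coffee grinder with a clear bean hopper: dark housing 136 mm wide whose front face is at x = +64 mm, 410 mm high. Origin: on the counter straight below the axis of a fully docked basket. x points into the machine (the portafilter slides in level along +x), y left, z up. Catch tray on the counter: 18 mm high, x from -57 mm.
- fork_seat (a point): Point of the grinder (same axes) 115 mm above its origin, at MID setting of the fork. Fork: two level prongs along x, y = 31 to 41 mm either side (clear gap 62 mm), 8 mm thick, ends rounded, from x = -45 mm to the root, which stops the basket at x = 0. The fork is clamped to a rail at a height that differs each time and is not given: the top of its prongs is up to 15 mm above or below this point.
- chute_end (a point): Centre of the lower end of the fixed steel chute (30 mm diameter) above the seat, 176 mm above the grinder's origin, same axes. The snout over it (46 mm wide, from 196 mm up) reaches forward to x = -19 mm.
- bail (a joint): Swing (rad) of the sprung bail, a wire arm with an orange crossbar 8 mm thick, 30 mm wide, hinged on the fork 40 mm above the prongs. 0 at rest: crossbar at grinder x = +19 mm, its underside level with the prongs' top. A rim that slides in on the prongs swings it back and up with 2 to 8 N; about 0.35 when it lies on a docked rim; end stop at 0.43, only 2 mm higher: a rim held higher jams.
- portafilter_grip (a point): Point on the axis of the portafilter's dark wooden handle. Handle: straight, level, flat-sided, 24 mm wide, 26 mm high; it reaches 43 mm ahead of this point (towards the basket) and 57 mm behind. Axes: x along the handle to the basket, y left, z up. The point is 100 mm behind the basket's axis, 22 mm above the basket's underside.
- portafilter_rim (a point): Centre of the basket's mouth, level with the top of its rim; axes as for the grip. Body below: 58 mm diameter, down to 40 mm under this point. The rim is a flange, 70 mm diameter, 7 mm thick; its underside lies on the prongs. Whole portafilter about 0.32 kg, balanced about 22 mm behind the basket's axis: it tips off the fork, handle down, unless the bail holds it.
- mat: Dark tamping mat, 120 x 170 x 5 mm, fixed on the counter; origin at the centre of its underside. The portafilter stands on it.
- tamper: Tamper standing on the mat: steel foot of 58 mm diameter, wooden grip, 81 mm high. Origin at the centre of its underside. Leave it alone.
- milk_jug: Pale blue milk jug, 85 mm high, on the counter in front of the display case. Origin at the centre of its underside. Leave it alone.
- cocoa: Lidded glass jar, 64 mm diameter, 78 mm high, beside the catch tray of the grinder. Origin at the centre of its underside. Leave it alone.
- case_front (a point): Middle of the lower front edge of the fixed glass display case, 290 mm high, that stands between mat and grinder. Its front face runs 225 mm to either side of this point, from (x 0.63, y 0.22) on the left to (x 0.52, y -0.20) on the right, and the case fills the 430 mm behind it. Do not swing things into it.

How it is judged:
By the outcome, as a careful person would: the job done as asked, in the order asked, and still so for the second after the job is handed in, with the robot touching nothing.
It also fails if it takes over 70 s, if anything falls off the work surface, if the arm or the gripper's body presses on something with over 40 N, if the wrist force passes 120 N, or if a joint passes its speed limit or range.

## Working session

There is one attempt and no reset: what is moved stays moved. The work goes in short steps, Python scripts to look and compute and a tool call to move; the robot and the scene stay as the last step left them, time stands still between calls to the robot, and variables do not carry over. Pictures are saved under pics/ and viewed, at most 10 in all, crops included, and the job is handed in when it is done.

Besides the shell and the picture viewer there is one more tool, called after "Call:" as name([rows], argument=value, ...), one row to a line, values as JSON. jog_arm: Moves the arm, as the interface text tells. Its arguments: {"type":"object","properties":{"commands":{"type":"array"},"claw":{"type":"number"},"force":{"type":"number"}},"required":["commands"]}

```bash
mkdir -p pics; python3 - <<'E'
from station import manip
import cv2,numpy as np
s=manip.observe();print({k:np.round(v,4).tolist() for k,v in s.items()})
for n in("scene","top"):
    im=manip.camera(n);cv2.imwrite(f"pics/{n}0.png",im[...,::-1])
    m=manip.camera_model(n);print(n,np.round(m["intrinsics"],1).tolist(),np.round(m["R"],3).tolist(),np.round(m["t"],3).tolist())
m=manip.camera_model("wrist");print(m)
E
```

```text
{'time': 0.0, 'joints': [-1.184, 0.4239, 1.6307, -0.0, 1.0886, -0.019], 'qvel': [-0.0011, -0.0009, 0.0003, 0.0006, 0.0007, 0.0001], 'joint_efforts': [-0.0014, -54.4638, -27.3668, 0.0643, 0.0229, -0.0001], 'position': [0.2465, -0.5737, 0.2219], 'tool_rot': [-0.0008, 0.9795, 0.2015, -0.0001], 'contact_force': [0.3262, -0.2429, -0.4934], 'moment': [-0.0064, 0.0098, 0.0436], 'grasp_force': 0.0, 'grip_width': 0.0878}
scene [[446.9, 0.0, 257.7], [0.0, 446.9, 192.3], [0.0, 0.0, 1.0]] [[-0.807, -0.59, 0.01], [-0.447, 0.599, -0.664], [0.386, -0.541, -0.747]] [0.351, 0.358, 1.386]
top [[370.0, 0.0, 254.4], [0.0, 370.0, 190.6], [0.0, 0.0, 1.0]] [[0.026, -1.0, -0.013], [-0.998, -0.026, -0.057], [0.057, 0.014, -0.998]] [-0.069, 0.481, 1.27]
{'intrinsics': array([[297.31863964,   0.        , 253.5272875 ],
       [  0.        , 297.31863964, 191.56423653],
       [  0.        ,   0.        ,   1.        ]]), 'mount': array([[-3.17884191e-04, -9.70871274e-01, -2.39601477e-01,
         6.42268032e-02],
       [ 9.99999854e-01, -2.03912342e-04, -5.00462311e-04,
        -2.10360615e-04],
       [ 4.37026783e-04, -2.39601602e-01,  9.70871197e-01,
        -1.61516539e-01],
       [ 0.00000000e+00,  0.00000000e+00,  0.00000000e+00,
         1.00000000e+00]])}
```

View pics/scene0.png

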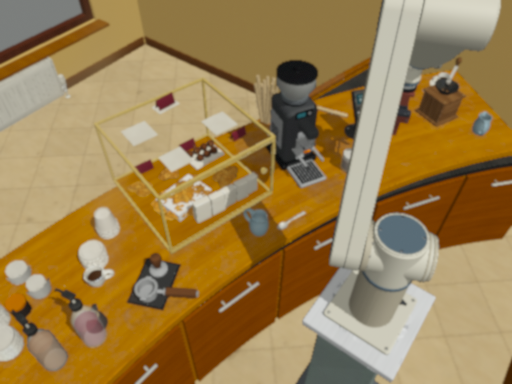

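View pics/top0.png

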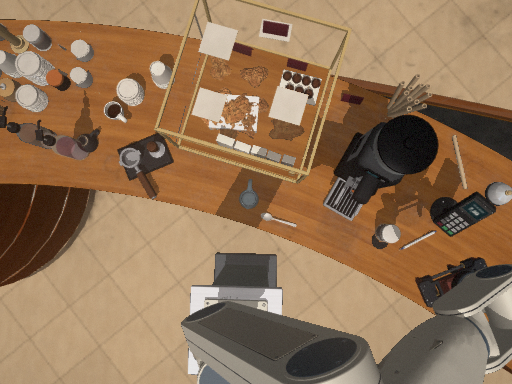

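The scene view shows the mat (155,285) with the portafilter handle to (190,293), the grinder (297,120) and its catch tray (307,172). In the top view the basket is near (130,157) with the handle end at (152,194), and the grinder's tray is near (343,198). I'll enlarge both areas.

```bash
python3 - <<'E'
import cv2,numpy as np
t=cv2.imread("pics/top0.png");s=cv2.imread("pics/scene0.png")
r=lambda im,x,y,w,h,k:cv2.resize(im[y:y+h,x:x+w],(w*k,h*k),interpolation=cv2.INTER_CUBIC)
a=r(t,105,125,80,75,5);b=r(t,320,120,80,100,4)[:375]
b=r(t,315,145,80,75,5);c=r(s,260,120,100,45,4)[:,:];c=r(s,260,130,80,45,5);d=r(s,120,255,80,45,5)
cv2.imwrite("pics/crop.png",np.vstack([np.hstack([a,b]),np.hstack([d,c])]))
E
```

```text
(no output)
```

View pics/crop.png

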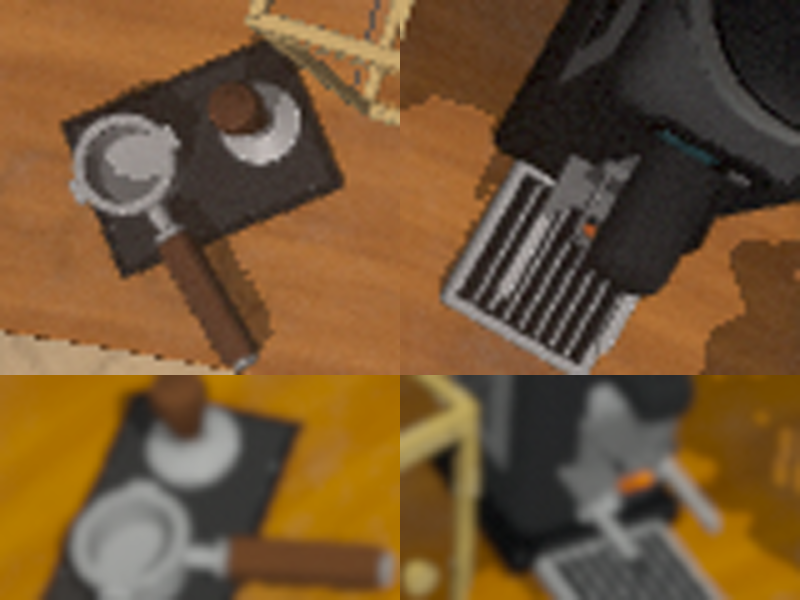

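The crop gives the basket centre at top px (130,158) and the handle from (138.6,173) to (154,197). The tray's front corners are at (324,204) and (352,219), and the left prong tip is at (335.6,205). In the scene view the prong tips are at (307,165.4) and (323,160) and the orange bar is at (307,151.4). Next I'll fit the poses.

```bash
cat > h.py <<'E'
from station import manip
import numpy as np,cv2
from scipy.optimize import least_squares
M={n:manip.camera_model(n) for n in("scene","top")}
def proj(n,X):
    m=M[n];p=m["R"]@np.asarray(X)+np.ravel(m["t"]);q=m["intrinsics"]@p;return q[:2]/q[2]
def wp(p,X,yaw): c,s=np.cos(yaw),np.sin(yaw);return [p[0]+c*X[0]-s*X[1],p[1]+s*X[0]+c*X[1],X[2]]
def back(n,uv,z):
    m=M[n];d=m["R"].T@np.linalg.solve(m["intrinsics"],[*uv,1]);C=-m["R"].T@np.ravel(m["t"]);return C+d*(z-C[2])/d[2]
def fit(obs,x0):
    f=lambda v:np.concatenate([proj(n,wp(v,[X[0],X[1],X[2]+(v[3] if fk and len(v)>3 else 0)],v[2]))-uv for n,X,uv,fk in obs])
    r=least_squares(f,x0,loss="soft_l1");print(np.round(r.x,4),np.round(r.fun.reshape(-1,2),1).tolist());return r.x
E
python3 - <<'E'
from h import *
fit([("top",[100e-3,0,.045],(130,158),0),("top",[-.057,0,.027],(154,197),0),("top",[.043,0,.035],(138.6,173),0),
("scene",[.1,0,.045],(120+130/5,255+165/5),0),("scene",[-.057,0,.03],(120+388/5,255+192/5),0)],[.5,.4,1])
fit([("scene",[-.045,.036,.115],(307,165.4),1),("scene",[-.045,-.036,.115],(323,160),1),("scene",[.019,0,.119],(307,151.4),1),
("top",[-.045,.036,.115],(335.6,205),1),("top",[-.057,0,.018],(338,211.5),0)],[.6,-.3,-.5,0])
for n,uv in(("top",(324,204)),("top",(352,219)),("top",(340,178))):print(back(n,uv,.018))
E
```

```text
[0.4984 0.3214 0.5732] [[-1.3, -0.3], [-0.6, 0.2], [-0.5, -0.8], [1.2, -0.5], [0.8, -0.5]]
[ 0.4669 -0.3713 -0.4684 -0.0137] [[0.2, 0.4], [0.7, -0.3], [-0.3, -0.0], [-0.2, -1.5], [0.1, 0.6]]
[ 0.442564   -0.29693112  0.018     ]
[ 0.39363706 -0.39354886  0.018     ]
[ 0.53377092 -0.35064355  0.018     ]
```

```bash
cat >> h.py <<'E'
def state():
    s=manip.observe();w,x,y,z=s["tool_rot"];yaw=2*np.arctan2(y,x);yaw=(yaw+np.pi)%(2*np.pi)-np.pi
    return s,np.array(s["position"]),yaw
def go(T,yaw=None):
    s,p,y0=state();d=np.array(T)-p;c,sn=np.cos(y0),np.sin(y0)
    t=np.array([c*d[0]+sn*d[1],sn*d[0]-c*d[1],-d[2]])
    print("t",round(s["time"],2),"pos",p.round(4),"yaw",round(y0,4),"F",np.round(s["contact_force"],1),"delta tool /0.15:",(t/.15).round(3),"rows>=",round(np.linalg.norm(t)/.038,1),
     "turn rows of 1:",None if yaw is None else round(((y0-yaw+np.pi)%(2*np.pi)-np.pi)/.08,2))
E
python3 -c "
from h import *
go([.333,-.303,.24],-.468)"
```

```text
t 0.1 pos [ 0.2466 -0.5738  0.222 ] yaw 0.4058 F [0.5 1.  0.1] delta tool /0.15: [ 1.242 -1.431 -0.12 ] rows>= 7.5 turn rows of 1: 10.92
```

Call:
jog_arm([
  {"offset":[0.124,-0.143,-0.012],"turn":0},
  {"offset":[0.124,-0.143,-0.012],"turn":0},
  {"offset":[0.124,-0.143,-0.012],"turn":0},
  {"offset":[0.124,-0.143,-0.012],"turn":0},
  {"offset":[0.124,-0.143,-0.012],"turn":0},
  {"offset":[0.124,-0.143,-0.012],"turn":0},
  {"offset":[0.124,-0.143,-0.012],"turn":0},
  {"offset":[0.124,-0.143,-0.012],"turn":0},
  {"offset":[0.124,-0.143,-0.012],"turn":0},
  {"offset":[0.124,-0.143,-0.012],"turn":0},
], claw=0)

```text
time: 0.93
position: [0.3329, -0.3022, 0.2405]
tool_rot: [-0.0, 0.98, 0.201, -0.0]
contact_force: [0.7, 0.6, -0.6]
grip_width: 0.0877
grasp_force: 0.0
```

Call:
jog_arm([
  {"offset":[0,0,0],"turn":1},
  {"offset":[0,0,0],"turn":1},
  {"offset":[0,0,0],"turn":1},
  {"offset":[0,0,0],"turn":1},
  {"offset":[0,0,0],"turn":1},
  {"offset":[0,0,0],"turn":1},
  {"offset":[0,0,0],"turn":1},
  {"offset":[0,0,0],"turn":1},
  {"offset":[0,0,0],"turn":1},
  {"offset":[0,0,0],"turn":1},
  {"offset":[0,0,0],"turn":0.92},
  {"offset":[0,0,0],"turn":0},
])

```text
time: 1.93
position: [0.3328, -0.3035, 0.2405]
tool_rot: [-0.0, 0.972, -0.233, -0.0]
contact_force: [0.4, -0.4, -0.4]
grip_width: 0.0879
grasp_force: 0.0
```

```bash
cat >> h.py <<'E'
def wrist(name):
    from scipy.spatial.transform import Rotation as R
    s=manip.observe();im=manip.camera("wrist");cv2.imwrite(f"pics/{name}.png",im[...,::-1])
    w,x,y,z=s["tool_rot"];T=np.eye(4);T[:3,:3]=R.from_quat([x,y,z,w]).as_matrix();T[:3,3]=s["position"]
    np.save(f"pics/{name}.npy",T@manip.camera_model("wrist")["mount"]);return im
WK=manip.camera_model("wrist")["intrinsics"]
def wray(name,uv):
    T=np.load(f"pics/{name}.npy");d=(np.array(uv)-WK[:2,2])/WK[0,0];r=np.hypot(*d);v=np.array([*(d/r*np.sin(r)),np.cos(r)])
    return T[:3,3],T[:3,:3]@v
def wback(name,uv,z): C,d=wray(name,uv);return C+d*(z-C[2])/d[2]
def wproj(name,X):
    T=np.load(f"pics/{name}.npy");q=T[:3,:3].T@(np.asarray(X)-T[:3,3]);a=np.arctan2(np.hypot(*q[:2]),q[2]);return WK[:2,2]+WK[0,0]*a*q[:2]/np.hypot(*q[:2])
E
python3 - <<'E'
from h import *
go([.333,-.303,.24],-.468)
im=wrist("w1")
cv2.imwrite("pics/w1b.png",cv2.resize(im[...,::-1],(800,600),interpolation=cv2.INTER_CUBIC))
E
```

```text
t 1.93 pos [ 0.3328 -0.3035  0.2405] yaw -0.4704 F [ 0.4 -0.4 -0.4] delta tool /0.15: [-0.    -0.004  0.003] rows>= 0.0 turn rows of 1: -0.03
```

View pics/w1b.png

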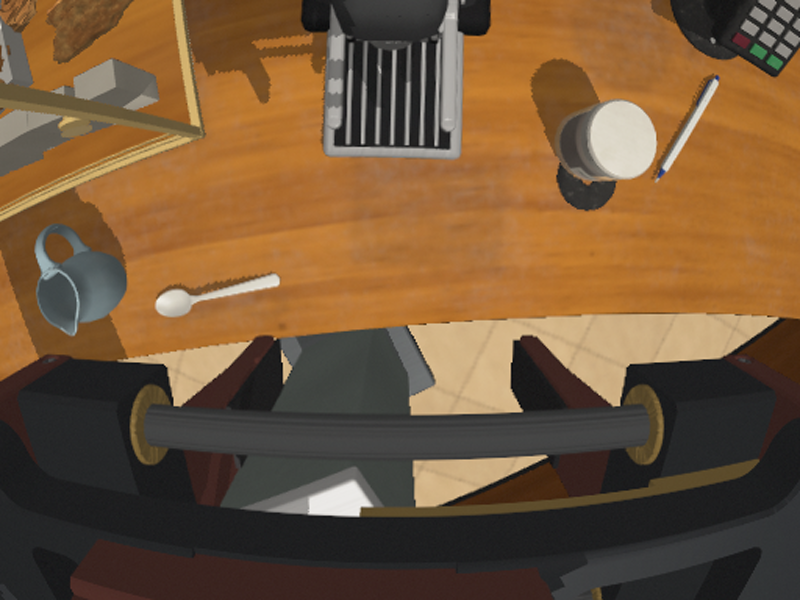

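The wrist view is clear: tray front corners at (324,155) and (462,157) at 800 scale, left prong about x=336 and right prong about x=449 with rounded tips near y≈125. The jug, spoon and jar are well clear.

```bash
python3 - <<'E'
from h import *
k=1.5625
a,b=[wback("w1",np.array(u)/k,.018) for u in((324,156),(462,158))]
d=b-a;print(a,b,"yaw",np.arctan2(d[0],-d[1]),np.linalg.norm(d))
yaw=np.arctan2(d[0],-d[1]);print("origin from tray",(a+b)[:2]/2+.057*np.array([np.cos(yaw),np.sin(yaw)]))
for z in(.1,.105,.11,.115,.12,.125,.13):
    l,r,t=[wback("w1",np.array(u)/k,z) for u in((336.5,100),(449,100),(449,129))]
    c=(l+r)/2;e=np.array([np.cos(yaw),np.sin(yaw)]);n=np.array([-e[1],e[0]])
    print(z,"sep",np.linalg.norm(l-r).round(4),"mid",c[:2].round(4),"lat offset vs tray mid",((c-(a+b)/2)[:2]@n).round(4),"tip from tray front",((t-(a+b)/2)[:2]@e).round(4))
im=cv2.imread("pics/w1.png")[0:120,190:310]
cv2.imwrite("pics/w1c.png",cv2.resize(im,(600,600),interpolation=cv2.INTER_CUBIC))
E
```

```text
[ 0.44030641 -0.29203772  0.018     ] [ 0.38728252 -0.39220124  0.018     ] yaw -0.4868692063547451 0.11333253774176699
origin from tray [ 0.46417117 -0.36878757]
0.1 sep 0.0725 mid [ 0.4423 -0.3572] lat offset vs tray mid 0.0001 tip from tray front 0.0134
0.105 sep 0.0713 mid [ 0.4415 -0.3568] lat offset vs tray mid -0.0 tip from tray front 0.0127
0.11 sep 0.0701 mid [ 0.4406 -0.3564] lat offset vs tray mid -0.0001 tip from tray front 0.0121
0.115 sep 0.0689 mid [ 0.4397 -0.356 ] lat offset vs tray mid -0.0001 tip from tray front 0.0114
0.12 sep 0.0677 mid [ 0.4389 -0.3556] lat offset vs tray mid -0.0002 tip from tray front 0.0108
0.125 sep 0.0665 mid [ 0.438  -0.3552] lat offset vs tray mid -0.0002 tip from tray front 0.0102
0.13 sep 0.0653 mid [ 0.4371 -0.3548] lat offset vs tray mid -0.0003 tip from tray front 0.0095
```

View pics/w1c.png

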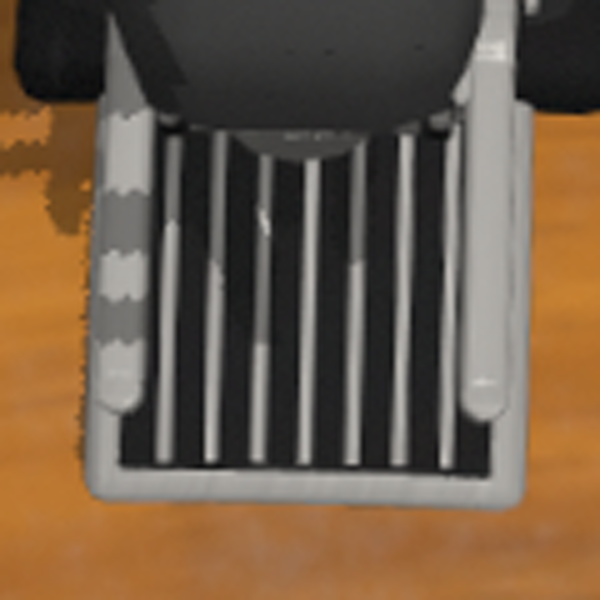

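The crop (5x, origin (190,0)) shows the prong tips at (121,412) and (485,419), and prong centres at row 300 of 122 and 487.

```bash
python3 - <<'E'
from h import *
P=lambda u,z:wback("w1",(190+u[0]/5,u[1]/5),z)
for z in(.1,.104,.108):
    l,r=P((121,411),z),P((485,418),z);d=r-l;yaw=np.arctan2(d[0],-d[1]);e=np.array([np.cos(yaw),np.sin(yaw)])
    print(z,np.linalg.norm(d).round(4),"yaw",yaw.round(4),"tipmid",((l+r)/2)[:2].round(4),"origin",((l+r)[:2]/2+.045*np.array([np.cos(-.48),np.sin(-.48)])).round(4))
m=lambda row,a,b:P(((a+b)/2,row),.104)[:2]
q=m(418,121,485)-m(230,127,490);print(np.arctan2(-q[1],-q[0]))
# target above the portafilter for looking: 
go([.47,.303,.25],.573)
E
```

```text
0.1 0.0732 yaw -0.493 tipmid [ 0.4251 -0.3475] origin [ 0.465  -0.3683]
0.104 0.0723 yaw -0.493 tipmid [ 0.4246 -0.3473] origin [ 0.4645 -0.3681]
0.108 0.0713 yaw -0.493 tipmid [ 0.4241 -0.3471] origin [ 0.4641 -0.3679]
-0.4982540051139503
t 1.98 pos [ 0.3328 -0.3035  0.2405] yaw -0.4664 F [ 0.1  0.7 -0.6] delta tool /0.15: [-1.001 -4.023 -0.063] rows>= 16.4 turn rows of 1: -12.99
```

Call:
jog_arm([
  {"offset":[-0.059,-0.237,-0.004],"turn":0},
  {"offset":[-0.059,-0.237,-0.004],"turn":0},
  {"offset":[-0.059,-0.237,-0.004],"turn":0},
  {"offset":[-0.059,-0.237,-0.004],"turn":0},
  {"offset":[-0.059,-0.237,-0.004],"turn":0},
  {"offset":[-0.059,-0.237,-0.004],"turn":0},
  {"offset":[-0.059,-0.237,-0.004],"turn":0},
  {"offset":[-0.059,-0.237,-0.004],"turn":0},
  {"offset":[-0.059,-0.237,-0.004],"turn":0},
])

```text
time: 2.73
position: [0.406, 0.0196, 0.2462]
tool_rot: [-0.0, 0.973, -0.23, 0.0]
contact_force: [1.9, -0.5, 0.2]
grip_width: 0.0876
grasp_force: 0.0
```

Call:
jog_arm([
  {"offset":[-0.059,-0.237,-0.004],"turn":0},
  {"offset":[-0.059,-0.237,-0.004],"turn":0},
  {"offset":[-0.059,-0.237,-0.004],"turn":0},
  {"offset":[-0.059,-0.237,-0.004],"turn":0},
  {"offset":[-0.059,-0.237,-0.004],"turn":0},
  {"offset":[-0.059,-0.237,-0.004],"turn":0},
  {"offset":[-0.059,-0.237,-0.004],"turn":0},
  {"offset":[-0.059,-0.237,-0.004],"turn":0},
])

```text
time: 3.4
position: [0.4751, 0.2982, 0.2505]
tool_rot: [-0.006, 0.975, -0.221, -0.006]
contact_force: [0.6, -0.6, 0.8]
grip_width: 0.0878
grasp_force: 0.0
```

Call:
jog_arm([
  {"offset":[0,0,0],"turn":-1},
  {"offset":[0,0,0],"turn":-1},
  {"offset":[0,0,0],"turn":-1},
  {"offset":[0,0,0],"turn":-1},
  {"offset":[0,0,0],"turn":-1},
  {"offset":[0,0,0],"turn":-1},
  {"offset":[0,0,0],"turn":-1},
  {"offset":[0,0,0],"turn":-1},
  {"offset":[0,0,0],"turn":-1},
  {"offset":[0,0,0],"turn":-1},
  {"offset":[0,0,0],"turn":-1},
  {"offset":[0,0,0],"turn":-1},
])

```text
time: 4.4
position: [0.4757, 0.2952, 0.2504]
tool_rot: [-0.008, 0.967, 0.254, -0.002]
contact_force: [0.3, 0.5, -0.6]
grip_width: 0.0878
grasp_force: 0.0
```

Call:
jog_arm([
  {"offset":[0,0,0],"turn":-1},
  {"offset":[0,0,0],"turn":0},
])

```text
time: 4.57
position: [0.4757, 0.2952, 0.2504]
tool_rot: [-0.008, 0.956, 0.292, -0.002]
contact_force: [0.7, -0.2, 0.1]
grip_width: 0.088
grasp_force: 0.0
```

```bash
python3 - <<'E'
from h import *
go([.47,.303,.25],.573)
im=wrist("w2")
cv2.imwrite("pics/w2b.png",cv2.resize(im[...,::-1][:300],(800,469),interpolation=cv2.INTER_CUBIC))
E
```

```text
t 4.57 pos [0.4757 0.2952 0.2504] yaw 0.5926 F [ 0.7 -0.2  0.1] delta tool /0.15: [-0.003 -0.064  0.003] rows>= 0.3 turn rows of 1: 0.25
```

View pics/w2b.png

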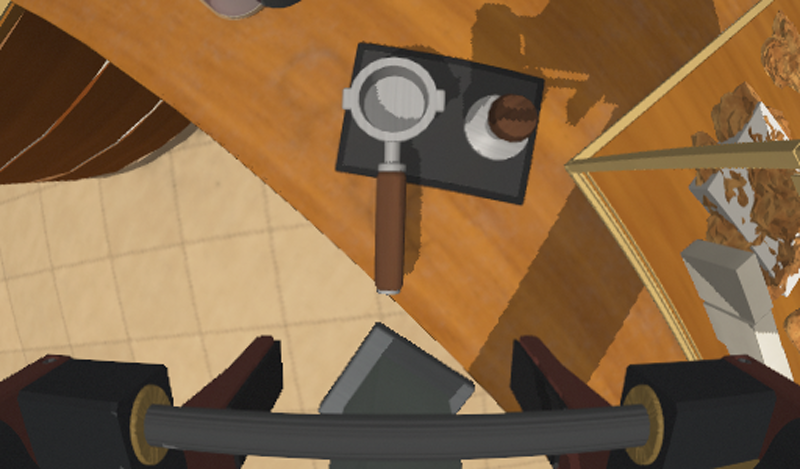

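The wrist view shows the basket centre at (393,98), the handle from (391,170) to (389,292) at 800 scale, and the tamper at (505,125). The tool picked up about 1° of tilt on the fast move, so I'll check that and measure the handle.

```bash
python3 - <<'E'
from h import *
s,p,y=state();print(np.round(s["joints"],3),np.round(s["tool_rot"],4))
k=1.5625
f=wback("w2",np.array((391.5,170))/k,.03);e=wback("w2",np.array((389,292))/k,.03);c=wback("w2",np.array((393.5,99))/k,.045)
for a,b in((e,f),(e,c)):d=b-a;print(np.arctan2(d[1],d[0]),np.linalg.norm(d[:2]))
print(c,e)
# fit
def r(v):
    return np.concatenate([wproj("w2",wp(v,X,v[2]))-np.array(u)/k for X,u in (([.1,0,.045],(393.5,99)),([-.06,0,.027],(389,293)),([.043,0,.036],(391.5,166)))])
q=least_squares(r,[.498,.32,.57]);print(q.x,q.fun.round(1))
g=q.x; t=g[:2]-.012*np.array([np.cos(g[2]),np.sin(g[2])]);print(t)
go([*t,.12],g[2])
E
```

```text
[0.525 0.296 1.751 0.018 1.095 1.5  ] [-0.0076  0.9571  0.2897 -0.0019]
0.570151447364309 0.10187352903114034
0.5657085067685957 0.15828859690809538
[0.5843461  0.37529947 0.045     ] [0.45071743 0.29045455 0.03      ]
[0.50095822 0.32252386 0.56574576] [-0.1 -1.  -0.  -0.9  0.1  1.8]
[0.49082795 0.31609131]
t 4.62 pos [0.4758 0.2953 0.2505] yaw 0.5878 F [ 0.3 -0.2 -0.9] delta tool /0.15: [ 0.161 -0.06   0.87 ] rows>= 3.5 turn rows of 1: 0.28
```

Call:
jog_arm([
  {"offset":[-0.15,0.225,0],"turn":0},
  {"offset":[-0.15,0.225,0],"turn":0},
  {"offset":[-0.15,0.225,0],"turn":0},
])

```text
time: 4.87
position: [0.4754, 0.1728, 0.2488]
tool_rot: [-0.008, 0.957, 0.29, -0.002]
contact_force: [1.1, 0.6, 0.0]
grip_width: 0.0875
grasp_force: 0.0
```

Call:
jog_arm([
  {"offset":[0,0,0],"turn":0},
  {"offset":[0,0,0],"turn":0},
])

```text
time: 5.03
position: [0.4758, 0.1721, 0.2491]
tool_rot: [-0.008, 0.958, 0.287, -0.002]
contact_force: [0.6, 0.2, 0.4]
grip_width: 0.0877
grasp_force: 0.0
```

```bash
python3 - <<'E'
from h import *
s,p,y=state();print(np.round(s["joints"],3),np.round(s["tool_rot"],4))
go([.4908,.3161,.12],.568)
E
```

```text
[0.314 0.216 1.863 0.018 1.066 1.293] [-0.0078  0.9578  0.2873 -0.0017]
t 5.03 pos [0.4758 0.1721 0.2491] yaw 0.5828 F [0.6 0.2 0.4] delta tool /0.15: [ 0.612 -0.747  0.86 ] rows>= 5.1 turn rows of 1: 0.18
```

Call:
jog_arm([
  {"offset":[0.102,-0.1245,0],"turn":0},
  {"offset":[0.102,-0.1245,0],"turn":0},
  {"offset":[0.102,-0.1245,0],"turn":0},
  {"offset":[0.102,-0.1245,0],"turn":0},
  {"offset":[0.102,-0.1245,0],"turn":0},
  {"offset":[0.102,-0.1245,0],"turn":0},
  {"offset":[0,0,0.172],"turn":0.2},
  {"offset":[0,0,0.172],"turn":0},
  {"offset":[0,0,0.172],"turn":0},
  {"offset":[0,0,0.172],"turn":0},
  {"offset":[0,0,0.172],"turn":0},
  {"offset":[0,0,0],"turn":0},
])

```text
time: 6.03
position: [0.4859, 0.3194, 0.1171]
tool_rot: [-0.007, 0.959, 0.282, -0.006]
contact_force: [-0.6, -0.4, -0.7]
grip_width: 0.0878
grasp_force: 0.0
```

```bash
python3 - <<'E'
from h import *
s,p,y=state();print(np.round(s["joints"],3),np.round(s["tool_rot"],4))
go([.4908,.3161,.010],.567)
im=wrist("w3")
# handle lateral offset: brown-mask edges along a few rows
hsv=cv2.cvtColor(im,cv2.COLOR_RGB2HSV)
for X in(-.03,-.012,.01,.03):
    for z in(.027,):print(X,wproj("w3",wp((.50096,.32252),[X,0,z],.5657)).round(1))
cv2.imwrite("pics/w3c.png",cv2.resize(im[...,::-1][:300,80:430],(700,600),interpolation=cv2.INTER_CUBIC))
E
```

```text
[0.552 0.503 1.791 0.021 0.855 1.537] [-0.0068  0.9593  0.2821 -0.0056]
t 6.03 pos [0.4859 0.3194 0.1171] yaw 0.572 F [-0.6 -0.4 -0.7] delta tool /0.15: [0.016 0.036 0.714] rows>= 2.8 turn rows of 1: 0.06
-0.03 [261.6 210.4]
-0.012 [261.9 190.7]
0.01 [262.2 165.8]
0.03 [262.5 142.5]
```

View pics/w3c.png

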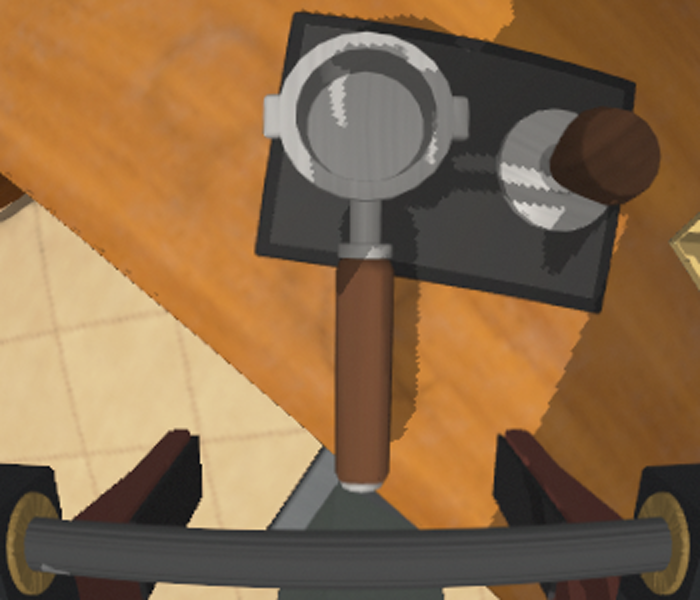

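The handle centre is at column 363 in the crop, matching the prediction. The handle is centred between the fingers, so I'm descending slowly.

Call:
jog_arm([
  {"offset":[0.002,0.004,0.0595],"turn":0},
  {"offset":[0.002,0.004,0.0595],"turn":0},
  {"offset":[0.002,0.004,0.0595],"turn":0},
  {"offset":[0.002,0.004,0.0595],"turn":0},
  {"offset":[0.002,0.004,0.0595],"turn":0},
  {"offset":[0.002,0.004,0.0595],"turn":0},
  {"offset":[0.002,0.004,0.0595],"turn":0},
  {"offset":[0.002,0.004,0.0595],"turn":0},
  {"offset":[0.002,0.004,0.0595],"turn":0},
  {"offset":[0.002,0.004,0.0595],"turn":0},
  {"offset":[0.002,0.004,0.0595],"turn":0},
  {"offset":[0.002,0.004,0.0595],"turn":0},
])

```text
time: 7.08
position: [0.4953, 0.3169, 0.0137]
tool_rot: [-0.008, 0.959, 0.282, -0.002]
contact_force: [-0.2, -0.0, 0.6]
grip_width: 0.0876
grasp_force: 0.0
```

```bash
python3 - <<'E'
from h import *
s,p,y=state();print(np.round(s["joints"],3),np.round(s["tool_rot"],4))
go([.4908,.3161,.010],.567)
E
```

```text
[0.541 0.671 1.807 0.026 0.663 1.52 ] [-0.0077  0.9594  0.2818 -0.0018]
t 7.08 pos [0.4953 0.3169 0.0137] yaw 0.5714 F [-0.2 -0.   0.6] delta tool /0.15: [-0.028 -0.012  0.025] rows>= 0.2 turn rows of 1: 0.06
```

Call:
jog_arm([
  {"offset":[-0.014,-0.006,0.01],"turn":0},
  {"offset":[-0.014,-0.006,0.01],"turn":0},
  {"offset":[0,0,0],"turn":0},
])

```text
time: 7.33
position: [0.49, 0.3159, 0.0113]
tool_rot: [-0.008, 0.959, 0.282, -0.002]
contact_force: [0.3, 1.2, -0.6]
grip_width: 0.0881
grasp_force: 0.0
```

Call:
jog_arm([
  {"offset":[0,0,0],"turn":0},
  {"offset":[0,0,0],"turn":0},
  {"offset":[0,0,0],"turn":0},
  {"offset":[0,0,0],"turn":0},
  {"offset":[0,0,0],"turn":0},
  {"offset":[0,0,0],"turn":0},
  {"offset":[0,0,0],"turn":0},
  {"offset":[0,0,0],"turn":0},
  {"offset":[0,0,0],"turn":0},
  {"offset":[0,0,0],"turn":0},
], claw=1, force=60)

```text
time: 8.17
position: [0.4907, 0.3162, 0.0117]
tool_rot: [-0.008, 0.959, 0.282, -0.002]
contact_force: [-0.8, -0.1, -0.1]
grip_width: 0.0249
grasp_force: 0.2
```

```bash
python3 - <<'E'
from h import *
s,p,y=state();print(np.round(s["joints"],3),np.round(s["tool_rot"],4),np.round(s["moment"],2))
go([.4908,.3161,.13],.567)
E
```

```text
[0.544 0.671 1.817 0.026 0.653 1.522] [-0.0077  0.9594  0.2818 -0.0018] [ 0.03  0.1  -0.01]
t 8.17 pos [0.4907 0.3162 0.0117] yaw 0.5714 F [-0.8 -0.1 -0.1] delta tool /0.15: [ 0.     0.001 -0.789] rows>= 3.1 turn rows of 1: 0.05
```

Call:
jog_arm([
  {"offset":[0,0,0],"turn":0},
  {"offset":[0,0,0],"turn":0},
  {"offset":[0,0,0],"turn":0},
  {"offset":[0,0,-0.02],"turn":0},
  {"offset":[0,0,-0.05],"turn":0},
  {"offset":[0,0,-0.08],"turn":0},
  {"offset":[0,0,-0.1],"turn":0},
  {"offset":[0,0,-0.1],"turn":0},
  {"offset":[0,0,-0.1],"turn":0},
  {"offset":[0,0,-0.1],"turn":0},
  {"offset":[0,0,-0.1],"turn":0},
  {"offset":[0,0,-0.1],"turn":0},
])

```text
time: 9.17
position: [0.4914, 0.3146, 0.126]
tool_rot: [-0.008, 0.959, 0.282, -0.002]
contact_force: [1.0, -0.4, -3.1]
grip_width: 0.0239
grasp_force: 60.0
```

Call:
jog_arm([
  {"offset":[0,0,-0.1],"turn":0},
  {"offset":[0,0,-0.1],"turn":0},
  {"offset":[0,0,-0.08],"turn":0},
  {"offset":[0,0,-0.04],"turn":0},
  {"offset":[0,0,0],"turn":0},
  {"offset":[0,0,0],"turn":0},
])

```text
time: 9.67
position: [0.4918, 0.3139, 0.1724]
tool_rot: [-0.008, 0.959, 0.282, -0.002]
contact_force: [0.2, 0.3, -1.6]
grip_width: 0.0238
grasp_force: 60.0
```

```bash
python3 - <<'E'
from h import *
s,p,y=state();print(np.round(s["joints"],3),np.round(s["tool_rot"],4),np.round(s["moment"],2))
e=np.array([np.cos(-.488),np.sin(-.488)])
t=np.array([.4648,-.3683])-e*.195; print(t)
go([*t,.17],-.488)
im=wrist("w4")
cv2.imwrite("pics/w4c.png",cv2.resize(im[...,::-1][:300,80:430],(700,600),interpolation=cv2.INTER_CUBIC))
E
```

```text
[0.539 0.425 1.762 0.019 0.954 1.528] [-0.0077  0.9594  0.2818 -0.0016] [-0.21  0.27  0.04]
[ 0.29256189 -0.27687224]
t 9.67 pos [0.4918 0.3139 0.1724] yaw 0.5714 F [ 0.2  0.3 -1.6] delta tool /0.15: [-3.247  2.594  0.016] rows>= 16.4 turn rows of 1: 13.24
```

View pics/w4c.png

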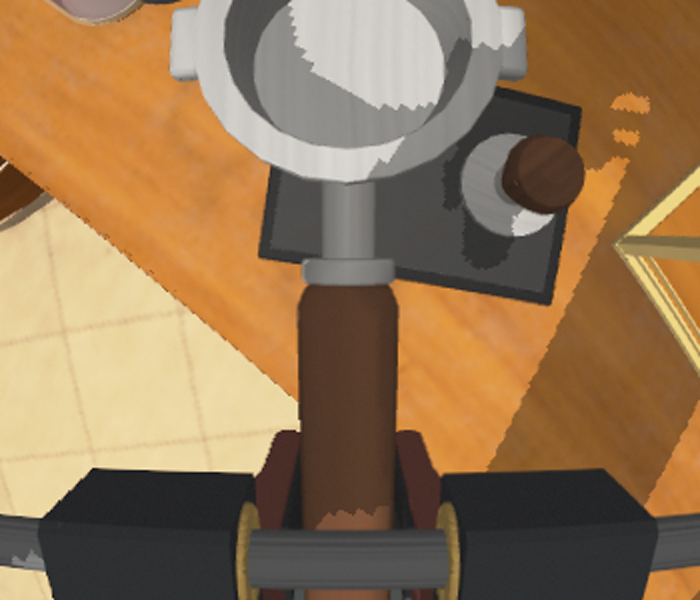

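Held level, with the basket centre ahead at about (347,60) in the crop and the tamper undisturbed on the mat. Next I'm carrying it over, keeping the yaw until it's clear of the case.

Call:
jog_arm([
  {"offset":[-0.06,0.055,0],"turn":0},
  {"offset":[-0.12,0.11,0],"turn":0},
  {"offset":[-0.14,0.13,0],"turn":0},
  {"offset":[-0.14,0.13,0],"turn":0},
  {"offset":[-0.14,0.13,0],"turn":0},
  {"offset":[-0.14,0.13,0],"turn":0},
  {"offset":[-0.14,0.13,0],"turn":0},
  {"offset":[-0.14,0.13,0],"turn":0},
  {"offset":[-0.14,0.13,0],"turn":0},
  {"offset":[-0.14,0.13,0],"turn":0},
  {"offset":[-0.15,0.13,0],"turn":0},
  {"offset":[-0.15,0.13,0],"turn":0},
])

```text
time: 10.72
position: [0.4071, -0.0022, 0.1678]
tool_rot: [-0.008, 0.959, 0.282, -0.003]
contact_force: [0.6, -0.4, -2.3]
grip_width: 0.0238
grasp_force: 60.0
```

Call:
jog_arm([
  {"offset":[-0.16,0.113,0],"turn":0},
  {"offset":[-0.16,0.113,0],"turn":0},
  {"offset":[-0.16,0.113,0],"turn":0},
  {"offset":[-0.16,0.113,0],"turn":0},
  {"offset":[-0.16,0.113,0],"turn":0},
  {"offset":[-0.16,0.113,0],"turn":0},
  {"offset":[-0.16,0.113,0],"turn":0},
  {"offset":[-0.16,0.113,0],"turn":0},
  {"offset":[-0.16,0.113,0],"turn":0},
  {"offset":[-0.08,0.06,0],"turn":0},
  {"offset":[0,0,0],"turn":0},
])

```text
time: 11.63
position: [0.303, -0.262, 0.1653]
tool_rot: [-0.008, 0.96, 0.28, -0.002]
contact_force: [0.7, 0.1, -3.0]
grip_width: 0.0237
grasp_force: 60.0
```

Call:
jog_arm([
  {"offset":[0,0,0],"turn":0.6},
  {"offset":[0,0,0],"turn":0.8},
  {"offset":[0,0,0],"turn":0.8},
  {"offset":[0,0,0],"turn":0.8},
  {"offset":[0,0,0],"turn":0.8},
  {"offset":[0,0,0],"turn":0.8},
  {"offset":[0,0,0],"turn":0.8},
  {"offset":[0,0,0],"turn":0.8},
  {"offset":[0,0,0],"turn":0.8},
  {"offset":[0,0,0],"turn":0.8},
  {"offset":[0,0,0],"turn":0.8},
  {"offset":[0,0,0],"turn":0.8},
])

```text
time: 12.63
position: [0.3038, -0.2586, 0.1652]
tool_rot: [-0.007, 0.996, -0.092, -0.005]
contact_force: [-0.6, 0.2, -2.9]
grip_width: 0.0236
grasp_force: 60.0
```

```bash
python3 - <<'E'
from h import *
s,p,y=state();print(np.round(s["joints"],3),np.round(s["tool_rot"],4),np.round(s["moment"],2))
go([.2926,-.2769,.13],-.488)
E
```

```text
[-0.739  0.19   2.142  0.007  0.826  1.01 ] [-0.007   0.9958 -0.0915 -0.0051] [ 0.06  0.23 -0.05]
t 12.63 pos [ 0.3038 -0.2586  0.1652] yaw -0.1833 F [-0.6  0.2 -2.9] delta tool /0.15: [-0.051  0.134  0.235] rows>= 1.1 turn rows of 1: 3.81
```

Call:
jog_arm([
  {"offset":[0,0,0],"turn":0.8},
  {"offset":[0,0,0],"turn":0.8},
  {"offset":[0,0,0],"turn":0.8},
  {"offset":[0,0,0],"turn":0.8},
  {"offset":[0,0,0],"turn":0.6},
  {"offset":[0,0,0],"turn":0},
  {"offset":[0,0,0],"turn":0},
])

```text
time: 13.22
position: [0.304, -0.2589, 0.1654]
tool_rot: [-0.006, 0.971, -0.239, -0.006]
contact_force: [0.4, -0.0, -3.5]
grip_width: 0.0232
grasp_force: 60.0
```

```bash
python3 - <<'E'
from h import *
s,p,y=state();print(np.round(s["joints"],3),np.round(s["tool_rot"],4),np.round(s["moment"],2))
go([.2926,-.2769,.09],-.488)
E
```

```text
[-0.739  0.19   2.142  0.007  0.826  1.31 ] [-0.0061  0.971  -0.239  -0.0059] [0.21 0.24 0.04]
t 13.22 pos [ 0.304  -0.2589  0.1654] yaw -0.4827 F [ 0.4 -0.  -3.5] delta tool /0.15: [-0.012  0.141  0.502] rows>= 2.1 turn rows of 1: 0.07
```

Call:
jog_arm([
  {"offset":[-0.004,0.047,0],"turn":0},
  {"offset":[-0.004,0.047,0],"turn":0},
  {"offset":[-0.004,0.047,0],"turn":0},
  {"offset":[0,0.001,0.06],"turn":0},
  {"offset":[0,0.001,0.06],"turn":0},
  {"offset":[0,0.001,0.06],"turn":0},
  {"offset":[0,0.001,0.06],"turn":0},
  {"offset":[0,0.001,0.06],"turn":0},
  {"offset":[0,0.001,0.06],"turn":0},
  {"offset":[0,0.001,0.06],"turn":0},
  {"offset":[0,0.001,0.06],"turn":0},
  {"offset":[0,0,0],"turn":0},
])

```text
time: 14.22
position: [0.2912, -0.2769, 0.0919]
tool_rot: [-0.007, 0.971, -0.24, -0.007]
contact_force: [-0.4, -0.1, -2.6]
grip_width: 0.024
grasp_force: 60.0
```

```bash
python3 - <<'E'
from h import *
s,p,y=state();print(np.round(s["joints"],3),np.round(s["tool_rot"],4),np.round(s["moment"],2))
go([.2926,-.2769,.09],-.488)
im=wrist("w5")
a=cv2.resize(im[...,::-1][0:150,156:356],(800,600),interpolation=cv2.INTER_CUBIC)
cv2.imwrite("pics/w5c.png",a)
e=-.488
for X in([-.045,.036,.104],[-.045,-.036,.104],[-.02,.036,.104],[-.02,-.036,.104]):
    u=wproj("w5",wp((.4648,-.3683),X,e));print(X,((u-[156,0])*4).round(0))
T=np.load("pics/w5.npy")@np.linalg.inv(manip.camera_model("wrist")["mount"])
for X in([.112-.035,0,-.0333],[.112,.035,-.0333],[.112,-.035,-.0333],[.112+.035,0,-.0333],[.147,0,-.0263]):
    u=wproj("w5",(T@[*X,1])[:3]);print(X,((u-[156,0])*4).round(0))
E
```

```text
[-0.793  0.346  2.181  0.007  0.633  1.256] [-0.0065  0.9708 -0.2399 -0.0066] [0.21 0.22 0.04]
t 14.22 pos [ 0.2912 -0.2769  0.0919] yaw -0.4844 F [-0.4 -0.1 -2.6] delta tool /0.15: [ 0.008 -0.005  0.012] rows>= 0.1 turn rows of 1: 0.04
[-0.045, 0.036, 0.104] [ 111. -140.]
[-0.045, -0.036, 0.104] [ 659. -142.]
[-0.02, 0.036, 0.104] [ 123. -280.]
[-0.02, -0.036, 0.104] [ 648. -282.]
[0.077, 0, -0.0333] [386. 361.]
[0.112, 0.035, -0.0333] [702.  70.]
[0.112, -0.035, -0.0333] [70. 71.]
[0.14700000000000002, 0, -0.0333] [ 386. -203.]
[0.147, 0, -0.0263] [ 386. -174.]
```

View pics/w5c.png

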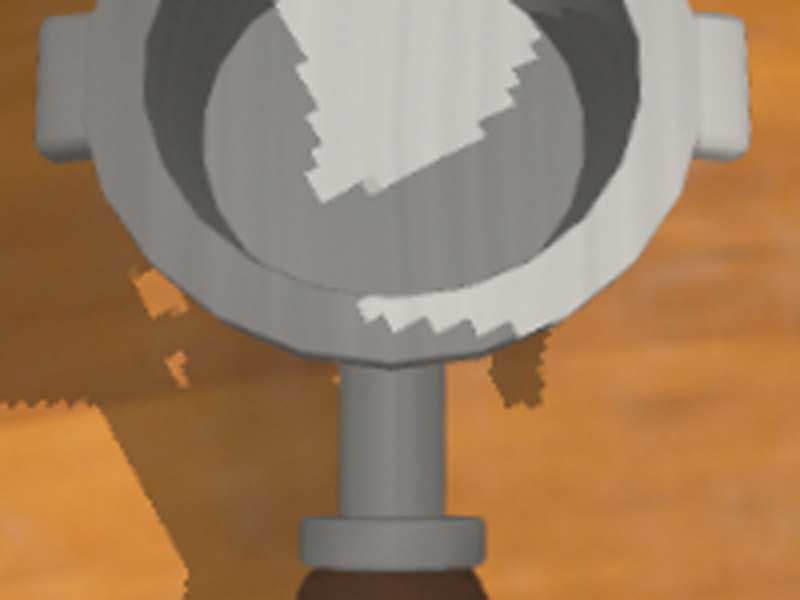

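The rim's rear edge is at (394,362) and its sides are at columns 88 and 700, so the centre is at column 394: about 1 mm right of the tool axis and slightly low. Next I'll work out the alignment with the fork line.

```bash
cat >> h.py <<'E'
G=np.array([.4648,-.3683]);GY=-.488
def ing(p): d=np.asarray(p)[:2]-G;c,s=np.cos(GY),np.sin(GY);return np.array([c*d[0]+s*d[1],-s*d[0]+c*d[1]])
def rep():
    s,p,y=state();print("t",round(s["time"],2),"tcp in grinder",(ing(p)*1e3).round(1),"z",(p[2]*1e3).round(1),"yawerr",round(y-GY,3),"F grinder",np.round([*ing(G+np.array(s["contact_force"][:2])),s["contact_force"][2]],1),"M",np.round([*ing(G+np.array(s["moment"][:2])),s["moment"][2]],2),"q",np.round(s["tool_rot"],4),"grip",round(s["grip_width"],4))
E
python3 - <<'E'
from h import *
rep()
for z in(.120,.124):print(z,ing(wback("w5",(156+394/4,17.5),z)), ing(wback("w5",(156+394/4,362/4),z)),ing(wback("w5",(156+392/4,545/4),.107)))
E
```

```text
t 14.27 tcp in grinder [-195.9   -0.8] z 92.6 yawerr 0.004 F grinder [-0.3 -0.4 -2.5] M [ 0.05  0.28 -0.  ] q [-0.0064  0.9708 -0.2399 -0.0064] grip 0.0234
0.12 [-0.08435054 -0.00148749] [-0.11842605 -0.00158956] [-0.13977192 -0.0013307 ]
0.124 [-0.08570714 -0.00151888] [-0.11875254 -0.00161786] [-0.13977192 -0.0013307 ]
```

Call:
jog_arm([
  {"offset":[0.04,-0.005,0],"turn":0},
  {"offset":[0.04,-0.005,0],"turn":0},
  {"offset":[0.04,0,0],"turn":0},
  {"offset":[0.04,0,0],"turn":0},
  {"offset":[0.04,0,0],"turn":0},
  {"offset":[0.04,0,0],"turn":0},
  {"offset":[0.04,0,0],"turn":0},
  {"offset":[0.04,0,0],"turn":0},
  {"offset":[0.02,0,0],"turn":0},
  {"offset":[0,0,0],"turn":0},
])

```text
time: 15.1
position: [0.3385, -0.3007, 0.0929]
tool_rot: [-0.006, 0.971, -0.24, -0.005]
contact_force: [-0.9, -0.5, -2.9]
grip_width: 0.024
grasp_force: 60.0
```

```bash
python3 - <<'E'
from h import *
rep()
E
```

```text
t 15.1 tcp in grinder [-143.3    0.5] z 92.9 yawerr 0.004 F grinder [-0.6 -0.9 -2.9] M [ 0.1   0.27 -0.03] q [-0.0056  0.9708 -0.2399 -0.0051] grip 0.024
```

Call:
jog_arm([
  {"offset":[0,0,0.01],"turn":0},
  {"offset":[0,0,0.01],"turn":0},
  {"offset":[0,0,0.01],"turn":0},
  {"offset":[0,0,0.01],"turn":0},
  {"offset":[0,0,0],"turn":0},
])

```text
time: 15.52
position: [0.3374, -0.2998, 0.0866]
tool_rot: [-0.006, 0.971, -0.24, -0.006]
contact_force: [0.1, -0.3, -2.6]
grip_width: 0.0238
grasp_force: 60.0
```

Call:
jog_arm([
  {"offset":[0,0,0.01],"turn":0},
  {"offset":[0,0,0.01],"turn":0},
  {"offset":[0,0,0],"turn":0},
])

```text
time: 15.77
position: [0.3375, -0.2999, 0.0837]
tool_rot: [-0.006, 0.971, -0.24, -0.006]
contact_force: [-0.8, 0.0, -2.6]
grip_width: 0.0239
grasp_force: 60.0
```

```bash
python3 - <<'E'
from h import *
rep()
E
```

```text
t 15.77 tcp in grinder [-144.5    0.7] z 83.7 yawerr 0.003 F grinder [-0.7 -0.3 -2.6] M [ 0.05  0.33 -0.01] q [-0.0058  0.9708 -0.2399 -0.0055] grip 0.0239
```

Continuing in 1 mm steps.

Call:
jog_arm([
  {"offset":[0,0,0.007],"turn":0},
  {"offset":[0,0,0.007],"turn":0},
  {"offset":[0,0,0],"turn":0},
])

```text
time: 16.02
position: [0.3378, -0.3001, 0.0818]
tool_rot: [-0.006, 0.971, -0.24, -0.005]
contact_force: [-0.5, 0.3, 0.6]
grip_width: 0.0238
grasp_force: 60.0
```

Call:
jog_arm([
  {"offset":[0,0,0.007],"turn":0},
  {"offset":[0,0,0.007],"turn":0},
  {"offset":[0,0,0],"turn":0},
])

```text
time: 16.27
position: [0.3378, -0.3002, 0.08]
tool_rot: [-0.006, 0.971, -0.24, -0.005]
contact_force: [-2.4, 1.9, 4.8]
grip_width: 0.0238
grasp_force: 60.0
```

```bash
python3 - <<'E'
from h import *
rep()
E
```

```text
t 16.27 tcp in grinder [-144.1    0.6] z 80.0 yawerr 0.003 F grinder [-3.   0.6  4.8] M [-0.09 -0.12 -0.03] q [-0.0055  0.9708 -0.2399 -0.005 ] grip 0.0238
```

Contact felt at TCP z≈0.082. I'm easing off slightly and sliding in.

Call:
jog_arm([
  {"offset":[0,0,-0.005],"turn":0},
  {"offset":[0.012,0,0],"turn":0},
  {"offset":[0.012,0,0],"turn":0},
  {"offset":[0.012,0,0],"turn":0},
  {"offset":[0.012,0,0],"turn":0},
  {"offset":[0,0,0],"turn":0},
])

```text
time: 16.77
position: [0.3445, -0.3037, 0.0804]
tool_rot: [-0.006, 0.971, -0.24, -0.005]
contact_force: [-0.7, -1.2, 2.7]
grip_width: 0.0238
grasp_force: 60.0
```

```bash
python3 - <<'E'
from h import *
rep()
E
```

```text
t 16.77 tcp in grinder [-136.5    0.6] z 80.4 yawerr 0.003 F grinder [-0.1 -1.4  2.7] M [-0.19 -0.09 -0.06] q [-0.0056  0.9708 -0.2399 -0.0051] grip 0.0238
```

Call:
jog_arm([
  {"offset":[0.012,0,-0.001],"turn":0},
  {"offset":[0.012,0,0],"turn":0},
  {"offset":[0.012,0,0],"turn":0},
  {"offset":[0.012,0,0],"turn":0},
  {"offset":[0,0,0],"turn":0},
])

```text
time: 17.18
position: [0.35, -0.3064, 0.0803]
tool_rot: [-0.006, 0.971, -0.24, -0.006]
contact_force: [-4.2, 2.2, 4.8]
grip_width: 0.0234
grasp_force: 60.0
```

```bash
python3 - <<'E'
from h import *
rep()
E
```

```text
t 17.18 tcp in grinder [-130.4    0.9] z 80.3 yawerr 0.003 F grinder [-4.7 -0.   4.8] M [-0.35  0.29 -0.14] q [-0.006   0.9708 -0.2399 -0.006 ] grip 0.0234
```

Call:
jog_arm([
  {"offset":[0.012,0,-0.002],"turn":0},
  {"offset":[0.012,0,-0.001],"turn":0},
  {"offset":[0.012,0,0],"turn":0},
  {"offset":[0,0,0],"turn":0},
])

```text
time: 17.52
position: [0.3542, -0.3084, 0.0805]
tool_rot: [-0.006, 0.971, -0.24, -0.007]
contact_force: [-5.3, 3.3, 4.6]
grip_width: 0.0238
grasp_force: 60.0
```

```bash
python3 - <<'E'
from h import *
rep()
E
```

```text
t 17.52 tcp in grinder [-125.8    1. ] z 80.5 yawerr 0.004 F grinder [-6.2  0.4  4.6] M [-0.2   0.48 -0.14] q [-0.0064  0.9708 -0.2399 -0.0067] grip 0.0238
```

Call:
jog_arm([
  {"offset":[0.012,0,0],"turn":0},
  {"offset":[0.012,0,0],"turn":0},
  {"offset":[0.012,0,0],"turn":0},
  {"offset":[0,0,0],"turn":0},
])

```text
time: 17.85
position: [0.3584, -0.3104, 0.0802]
tool_rot: [-0.007, 0.971, -0.24, -0.007]
contact_force: [-7.1, 3.1, 4.8]
grip_width: 0.0235
grasp_force: 60.0
```

```bash
python3 - <<'E'
from h import *
rep()
E
```

```text
t 17.85 tcp in grinder [-121.1    1.2] z 80.2 yawerr 0.004 F grinder [-7.7 -0.6  4.8] M [-0.31  0.83 -0.16] q [-0.0067  0.9708 -0.2398 -0.0074] grip 0.0235
```

Call:
jog_arm([
  {"offset":[0.012,0,0],"turn":0},
  {"offset":[0.012,0,0],"turn":0},
  {"offset":[0.012,0,0],"turn":0},
  {"offset":[0,0,0],"turn":0},
])

```text
time: 18.18
position: [0.3631, -0.313, 0.0802]
tool_rot: [-0.007, 0.971, -0.24, -0.007]
contact_force: [-8.0, 3.8, 5.3]
grip_width: 0.0238
grasp_force: 60.0
```

```bash
python3 - <<'E'
from h import *
rep()
E
```

```text
t 18.18 tcp in grinder [-115.7    1.2] z 80.2 yawerr 0.003 F grinder [-8.9 -0.4  5.3] M [-0.42  0.83 -0.2 ] q [-0.0067  0.9707 -0.2399 -0.0074] grip 0.0238
```

Call:
jog_arm([
  {"offset":[0.01,0,0],"turn":0},
  {"offset":[0.01,0,0],"turn":0},
  {"offset":[0,0,0],"turn":0},
])

```text
time: 18.43
position: [0.3658, -0.3145, 0.0802]
tool_rot: [-0.007, 0.971, -0.24, -0.007]
contact_force: [-7.0, 3.8, 5.1]
grip_width: 0.0239
grasp_force: 60.0
```

Call:
jog_arm([
  {"offset":[0.008,0,0],"turn":0},
  {"offset":[0,0,0],"turn":0},
])

```text
time: 18.6
position: [0.3665, -0.3148, 0.0801]
tool_rot: [-0.007, 0.971, -0.24, -0.008]
contact_force: [-8.3, 3.9, 5.7]
grip_width: 0.0236
grasp_force: 60.0
```

```bash
python3 - <<'E'
from h import *
rep()
E
```

```text
t 18.6 tcp in grinder [-111.9    1.1] z 80.1 yawerr 0.004 F grinder [-9.2 -0.4  5.7] M [-0.58  1.   -0.23] q [-0.0067  0.9708 -0.2399 -0.0077] grip 0.0236
```

Still no hard stop, so I'm feeling onward in 1 mm steps.

Call:
jog_arm([
  {"offset":[0.008,0,0],"turn":0},
  {"offset":[0,0,0],"turn":0},
])

```text
time: 18.77
position: [0.3667, -0.3148, 0.0798]
tool_rot: [-0.007, 0.971, -0.24, -0.009]
contact_force: [-11.8, 4.4, 6.4]
grip_width: 0.0239
grasp_force: 60.0
```

Call:
jog_arm([
  {"offset":[0.008,0,0],"turn":0},
  {"offset":[0,0,0],"turn":0},
])

```text
time: 18.93
position: [0.3669, -0.3147, 0.0796]
tool_rot: [-0.008, 0.971, -0.24, -0.01]
contact_force: [-13.9, 4.7, 6.3]
grip_width: 0.0236
grasp_force: 60.0
```

```bash
python3 - <<'E'
from h import *
rep()
E
```

```text
t 18.93 tcp in grinder [-111.6    1.4] z 79.6 yawerr 0.004 F grinder [-14.4  -2.4   6.3] M [-0.81  1.78 -0.24] q [-0.0075  0.9708 -0.2398 -0.0096] grip 0.0236
```

Home: the force rises with no further travel at x≈0. I'm relieving the push, then slackening the grip so it settles, then opening.

Call:
jog_arm([
  {"offset":[-0.01,0,0],"turn":0},
  {"offset":[0,0,0],"turn":0},
])

```text
time: 19.1
position: [0.3668, -0.3149, 0.0798]
tool_rot: [-0.007, 0.971, -0.24, -0.008]
contact_force: [-9.1, 3.0, 2.4]
grip_width: 0.0231
grasp_force: 60.0
```

Call:
jog_arm([
  {"offset":[0,0,0],"turn":0},
  {"offset":[0,0,0],"turn":0},
  {"offset":[0,0,0],"turn":0},
  {"offset":[0,0,0],"turn":0},
  {"offset":[0,0,0],"turn":0},
  {"offset":[0,0,0],"turn":0},
], claw=1, force=4)

```text
time: 19.6
position: [0.3678, -0.3154, 0.08]
tool_rot: [-0.007, 0.971, -0.24, -0.007]
contact_force: [-5.9, 1.9, 2.1]
grip_width: 0.0244
grasp_force: 4.0
```

```bash
python3 - <<'E'
from h import *
rep()
E
```

```text
t 19.6 tcp in grinder [-110.5    1.2] z 80.0 yawerr 0.004 F grinder [-6.2 -1.1  2.1] M [-0.08  0.93 -0.08] q [-0.0066  0.9708 -0.2397 -0.0073] grip 0.0244
```

Call:
jog_arm([
  {"offset":[0,0,0],"turn":0},
  {"offset":[0,0,0],"turn":0},
  {"offset":[0,0,0],"turn":0},
  {"offset":[0,0,0],"turn":0},
  {"offset":[0,0,0],"turn":0},
  {"offset":[0,0,0],"turn":0},
  {"offset":[0,0,0],"turn":0},
  {"offset":[0,0,0],"turn":0},
  {"offset":[0,0,0],"turn":0},
  {"offset":[0,0,0],"turn":0},
], claw=0.35)

```text
time: 20.43
position: [0.3692, -0.3167, 0.0806]
tool_rot: [-0.006, 0.971, -0.24, -0.005]
contact_force: [0.6, -0.4, -1.0]
grip_width: 0.057
grasp_force: 0.0
```

```bash
python3 - <<'E'
from h import *
rep()
im=wrist("w6");s=manip.camera("scene")
a=cv2.resize(im[...,::-1][:300,80:430],(420,360),interpolation=cv2.INTER_CUBIC)
b=cv2.resize(s[...,::-1][125:197,265:341],(380,360),interpolation=cv2.INTER_CUBIC)
cv2.imwrite("pics/w6c.png",np.hstack([a,b]))
E
```

```text
t 20.43 tcp in grinder [-108.6    0.8] z 80.6 yawerr 0.003 F grinder [ 0.7 -0.1 -1. ] M [0.08 0.06 0.01] q [-0.0057  0.9708 -0.2399 -0.0054] grip 0.057
```

View pics/w6c.png

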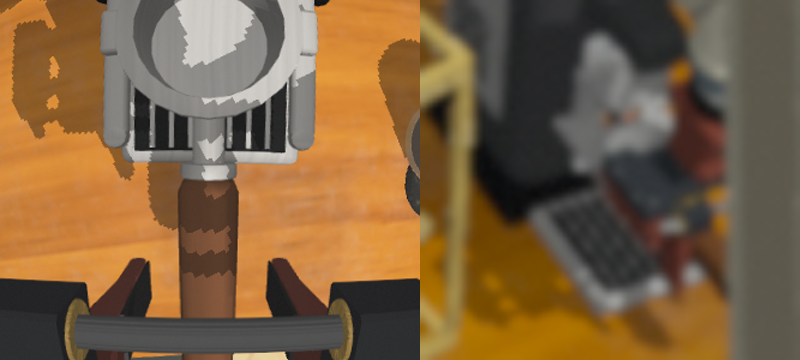

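The portafilter stays docked hands-free: the basket is between the prongs and under the snout, and the handle is straight and centred between the open fingers (columns 180–237) with no contact force. I'm backing along the handle, then lifting off.

Call:
jog_arm([
  {"offset":[-0.04,0,0],"turn":0},
  {"offset":[-0.05,0,0],"turn":0},
  {"offset":[-0.05,0,0],"turn":0},
  {"offset":[-0.04,0,0],"turn":0},
  {"offset":[0,0,-0.05],"turn":0},
  {"offset":[0,0,-0.07],"turn":0},
  {"offset":[0,0,-0.08],"turn":0},
  {"offset":[0,0,-0.08],"turn":0},
  {"offset":[0,0,-0.1],"turn":0},
  {"offset":[0,0,-0.1],"turn":0},
  {"offset":[0,0,-0.1],"turn":0},
  {"offset":[0,0,0],"turn":0},
])

```text
time: 21.53
position: [0.3478, -0.3069, 0.1715]
tool_rot: [-0.004, 0.971, -0.24, -0.003]
contact_force: [-0.2, -0.5, 0.5]
grip_width: 0.0567
grasp_force: 0.0
```

```bash
python3 - <<'E'
from h import *
rep()
print("rear rim now",ing(wback("w6",(80+210/1.2,118/1.2),.112))*1e3)
a=wrist("w7");b=wrist("w8");print("motion",np.abs(a.astype(int)-b).max())
hsv=cv2.cvtColor(a,cv2.COLOR_RGB2HSV)
for X,z in(([.0,0],.11),([-.035,0],.11),([-.057,0],.107),([-.157,0],.0953)):print(X,wproj("w7",wp(G,[*X,z],GY)).round(0))
# brown handle mask around the expected axis -> ends and centreline
m=((hsv[...,0]<12)&(hsv[...,1]>80)&(hsv[...,2]<170)).astype(np.uint8);m[:,:215]=0;m[:,300:]=0;m[290:]=0
n,l,st,c=cv2.connectedComponentsWithStats(m)
for i in range(1,n):
    if st[i,4]>300:print(st[i],c[i].round(1))
E
```

```text
t 21.53 tcp in grinder [-132.1   -0.6] z 171.5 yawerr 0.003 F grinder [ 0.1 -0.5  0.5] M [0.02 0.05 0.03] q [-0.0042  0.9708 -0.2399 -0.0026] grip 0.0567
rear rim now [-34.60040469  -0.32523542]
motion 176
[0.0, 0] [253.  31.]
[-0.035, 0] [253.  75.]
[-0.057, 0] [253. 105.]
[-0.157, 0] [253. 226.]
[ 238  107   30  122 2403] [252.4 166.3]
```

Call:
jog_arm([
  {"offset":[0,0,-0.05],"turn":0},
  {"offset":[0,0,0],"turn":0},
  {"offset":[0,0,0],"turn":0},
  {"offset":[0,0,0],"turn":0},
])

```text
time: 21.97
position: [0.3459, -0.3052, 0.175]
tool_rot: [-0.006, 0.971, -0.24, -0.006]
contact_force: [-0.5, -0.1, -0.9]
grip_width: 0.0569
grasp_force: 0.0
```

```bash
python3 -c "
from station import manip
print(manip.sign_off())"
```

```text
the job is handed in; nothing more can be done
None
```

The portafilter is docked fully home in the orange-bail grinder and stayed put hands-free after release, with its handle level and straight out; the job is handed in at about 22 s, and nothing else was moved.

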